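Cull the short guide pin and hold the belt tensioner wound

ROBOT

A 7-joint arm with a two-finger parallel gripper is mounted at the origin on a cart in front of the work surface, level with it; the furniture and walls round the work are solid. World frame = base frame: x ahead of the robot, y to its left, z up, the work surface at z = 0. Lengths are in m, angles in rad, forces in N, time in s.
With the tool pointing down it reaches from about 0.425 to 1.025 m from the base axis. Payload 3.6 kg.
Tool frame: the origin (TCP) lies midway between the tips of the shut fingers; the grasp point (between the pads) lies 19 mm behind it; z points along the fingers, y is the line along which they close (so a half turn about z gives the same grasp; the last joint's range is limited). The gripper opens to 85 mm and grips with 20 to 120 N. Pads are 22 mm wide; open, the fingers measure 114 mm over their backs; the gripper's body (76 mm by 85 mm) begins 54 mm behind the grasp point. The pads swing forward as they close: fully open they stand 13 mm farther back than shut.
Start: joints at [-1.306, 0.591, 0.048, 1.609, -0.033, 0.943, -0.034], TCP at [0.255, 0.679, 0.231] pointing down, gripper open.
Joint ranges: [-2.69, 2.69], [-0.47, 2.24], [-1.27, 1.36], [0.19, 2.51], [-1.53, 4.68], [0.08, 2.07], [-3.09, 3.09]. Speed limits (rad/s): [2.57, 2.57, 3.14, 3.14, 3.14, 3.14, 3.14].

INTERFACE

Orientations are given as a rotation vector (axis times angle).
In Python, from cell import r, grab_frame, ticket, boxes_of gives the robot as it stands.
- The arm moves only by the shell command python3 -m inch 'ROWS' [FORCE]. ROWS is JSON, a list of rows, each a list of 3 entries, a list of its own where there are three numbers: the finger opening in m, from 0 to 0.0854, then the shift along the world's x, y, z in m, then the turn, a rotation vector about the world's x, y, z in degrees. In form: [[gripper, [dx, dy, dz], [wx, wy, wz]], ...]. A call has 1 to 5 rows; each row shifts and turns the commanded pose from where the row before left it; what a row does not reach is not made up. A row lasts 1/10 s, in which the tool goes at most 50 mm and 8.59 degrees, less where a joint would pass 70% of its speed; a pose out of reach is approached as far as the arm can. A call is refused whole if a number of a shift passes 0.05 or a number of a turn 8.59, either way. A call with a gripper value outside its range is refused whole. The fingers move at their own pace and stop on an object; FORCE is the grip in N (left out, the last holds). Time passes only in rows, so rows that do not move let the fingers close. It gives the time, the measured TCP pose, the force, the opening and the grip force at its end, in the units of the state.
- r.sense(): the state, without advancing time (a new reading comes with each control period).
- grab_frame(name): name is "side" or "top"; returns a dict with "image" (384x512x3 uint8, red, green, blue), "mtx" (3x3 intrinsics, pixels), "extrinsics" (4x4, takes a point from camera to world coordinates). Camera axes: x right, y down, z forward; pixel columns grow to the right and rows downward; lengths in m; the calibration is good to about 2 mm. A picture is of the moment at which its call begins. There is no depth.
- ticket.sign_off(): hands the job in; it is judged then, once.
Trained networks look in the newest picture that a camera, given by its name, has taken for a name from the list of things; names that differ only in an ending like _2 or _b are one class to them, and where a whole thing is asked for, a point or a joint stands for the part that bears it (a point fixed in the world has none). Each returns a list of dicts, best first, with "score" (0 to 1); they miss things now and then, are a little off and sometimes report something else, mostly with a low value. They report only what shows in the picture. A call takes as long as a camera call. They do not tell look-alikes from the thing itself.
- boxes_of(camera, query): "point" ([column, row] in pixels, amid what is visible of it).
The state is a dict: "t": time; "q": joint angles; "dq": joint speeds; "tau": joint torques, N m; "eef_pos": TCP position; "eef_rot": TCP orientation; "wrist_force": force on the tool from outside, world axes, zero at the start; "torque": the same for the moment, N m; "opening": finger opening in m; "grasp_force": force on a finger pad.
Only numpy, scipy, OpenCV 4.12 (cv2) and the standard library are available. Lean on these libraries where they do the work, as an engineer would, in place of code of your own. Each camera call takes 0.05 s, during which the arm holds its last target. There are 200 camera calls.

TASK

Get the bench's small belt drive ready for a new belt: pull the one guide pin that is too short out of the guide block and put it in the open grey cup, leaving the three long pins standing in their bores. Then swing the spring-loaded cage arm by its upright post all the way round to its stop and keep it there: the program finishes while still holding the arm against its spring, so that a colleague can slip the belt on. Leave the cup upright and do not disturb the jar, the timer or the roll of tape.

Things in the scene. Friction and masses are not known exactly. Their poses are not given: they have to be found in the camera images.
- drive_base: fixed belt drive: aluminium plate 160 (its x) x 320 (its y) x 10 mm; origin at the centre of its underside on the bench, z up. On it: a grey guide block, top 28 mm above the bench, with a row of four bores along the base's y at base x = -50 mm, y = -110, -65, -20, +25 mm (13.5 mm wide, 14 mm deep, floor 14 mm above the bench); a drive pulley at base (40, -85) mm, 52 mm across and 50 mm high; the sprung cage arm at base (45, 60) mm
- short_pin_mid (a point): middle (half-way up) of the short guide pin: plain steel, 12 mm diameter, 54 mm long, standing loosely in one of the four bores (which one varies), 40 mm of it above the block; about 40 g; pulled straight up it is free after 14 mm
- cage_arm (a joint): angle of the cage arm about its upright pivot, rad: 0 at rest, held there by its spring; grows counter-clockwise seen from above; wound to the stop at 1.10. The spring pulls back with about 2 N at the post at rest and about 6.5 N at the stop; let go, it returns to 0
- post (a point): point to grip on the cage arm's upright round steel post (14 mm diameter, 36 to 85 mm above the bench, round top, point 60 mm above the bench, free all round above 41 mm); 85 mm from the pivot; straight along the base's +y from the pivot when the joint is 0
- pivot (a point): point on the cage arm's pivot axis, 60 mm above the bench (the pivot body is 40 mm across and 51 mm high)
- cup_rim (a point): centre of the mouth of the open grey plastic cup, 60 mm across outside, about 45 mm inside, 76 mm high, loose on the bench (about 120 g); z is the cup's axis
- short_pin: the short pin; origin at the centre of its lower end
- spare_jar: bystander: white jar with grey lid, 53 mm across, 48 mm high, origin at its underside
- bench_timer: bystander: white timer, 60 x 64 x 20 mm, origin at its underside
- tape_roll: bystander: roll of black tape lying flat, 53 mm across, 19 mm high, origin at its underside
- long_pin1_mid (a point): middle of a long (good) guide pin: plain steel, 12 mm diameter, 70 mm long, standing loosely in a bore, 56 mm of it above the block; neighbouring bores are 45 mm apart
- long_pin2_mid (a point): middle of a long (good) guide pin: plain steel, 12 mm diameter, 70 mm long, standing loosely in a bore, 56 mm of it above the block; neighbouring bores are 45 mm apart
- long_pin3_mid (a point): middle of a long (good) guide pin: plain steel, 12 mm diameter, 70 mm long, standing loosely in a bore, 56 mm of it above the block; neighbouring bores are 45 mm apart
There are look-alikes about, which are no part of the job. Leave any orange look-alike of the part that bears cup_rim alone.

How it is judged:
On the way, in this order (a step that is already met when the one before it is completed fails the run):
1. the short pin lies in the upright cup, let go (horizontal distance between short_pin_mid and cup_rim below 0.03 m and height (world z) of short_pin_mid below 0.06 m and angle between cup_rim's own z axis and vertical below 0.15 rad and contact force between the fingers and short_pin below 0.3 N), for 0.2 s.
2. then the cage arm is held wound to its stop (value of joint cage_arm above 1.02 rad and contact force between the fingers and cage_arm above 1.5 N), for 0.2 s.
At the end, for the whole second after the job is handed in: fingers hold the cage arm at 1.02 rad or more (stop 1.10) with over 1.5 N; the short pin lies still and free in the cup (30 mm of its axis, middle below 60 mm); cup upright within 0.15 rad; long pins still in their bores, within 12 mm (all of step 1 and all of step 2 and linear speed of short_pin below 0.03 m/s and distance of each of long_pin1_mid, long_pin2_mid, long_pin3_mid from where it was at the start of the episode below 0.012 m); the arm keeps its last pose, push and grip.
It fails at once if a long pin is pulled out or knocked over (distance of any of long_pin1_mid, long_pin2_mid, long_pin3_mid from where it was at the start of the episode above 0.02 m).
It fails at once if a bystander (jar, timer, tape) is moved more than 30 mm (distance of any of spare_jar, bench_timer, tape_roll from where it was at the start of the episode above 0.03 m).
It also fails if it takes over 51 s, if anything falls off the work surface, if the arm or the gripper's body presses on something with over 40 N, if the wrist force passes 120 N, or if a joint passes its speed limit or range.

## Working session

There is one attempt and no reset: what is moved stays moved. The work goes in short steps, Python scripts to look and compute and a shell command to move; the robot and the scene stay as the last step left them, time stands still between calls to the robot, and variables do not carry over. Pictures are saved under pics/ and viewed, at most 10 in all, crops included, and the job is handed in when it is done.

```bash
mkdir -p pics; ls; python3 - <<'E'
from cell import r, grab_frame, boxes_of
import cv2,numpy as np
s=r.sense();print(s['t'],s['eef_pos'],s['eef_rot'],s['opening'])
for c in ('top','side'):
    f=grab_frame(c);cv2.imwrite(f'pics/{c}0.png',cv2.cvtColor(f['image'],cv2.COLOR_RGB2BGR))
    np.savez(f'{c}.npz',K=f['mtx'],E=f['extrinsics'])
    print(c,np.round(f['extrinsics'],3).tolist())
    for n in ['drive_base','short_pin','post','pivot','cup_rim','spare_jar','bench_timer','tape_roll','long_pin1_mid','short_pin_mid','cage_arm']:
        print(n,[(np.round(d['point']).tolist(),round(d['score'],2)) for d in boxes_of(c,n)])
E
```

```text
pics
0.0 [0.25426948 0.67805192 0.23013767] [-0.56040485 -3.09089944  0.00352101] 0.08500620475423673
top [[-0.012, -0.999, 0.05, 0.408], [-1.0, 0.013, 0.016, 0.009], [-0.017, -0.05, -0.999, 1.038], [0.0, 0.0, 0.0, 1.0]]
drive_base [([263.0, 172.0], 0.88)]
short_pin []
post [([233.0, 149.0], 0.75), ([383.0, 135.0], 0.38)]
pivot [([262.0, 174.0], 0.84)]
cup_rim [([349.0, 211.0], 0.85), ([365.0, 248.0], 0.6), ([372.0, 171.0], 0.55)]
spare_jar [([384.0, 134.0], 0.74)]
bench_timer [([146.0, 223.0], 0.82)]
tape_roll [([142.0, 166.0], 0.77)]
long_pin1_mid []
short_pin_mid []
cage_arm [([237.0, 150.0], 0.81)]
side [[1.0, 0.005, 0.001, 0.452], [0.002, -0.572, 0.82, -0.776], [0.005, -0.82, -0.572, 0.638], [0.0, 0.0, 0.0, 1.0]]
drive_base [([284.0, 225.0], 0.65)]
short_pin [([240.0, 155.0], 0.59)]
post [([337.0, 317.0], 0.57)]
pivot [([286.0, 226.0], 0.74)]
cup_rim [([285.0, 302.0], 0.88), ([234.0, 281.0], 0.81), ([182.0, 290.0], 0.7), ([263.0, 206.0], 0.49)]
spare_jar [([332.0, 317.0], 0.86)]
bench_timer [([237.0, 156.0], 0.47)]
tape_roll []
long_pin1_mid []
short_pin_mid [([260.0, 217.0], 0.46), ([301.0, 193.0], 0.27)]
cage_arm [([304.0, 195.0], 0.87)]
```

View pics/top0.png

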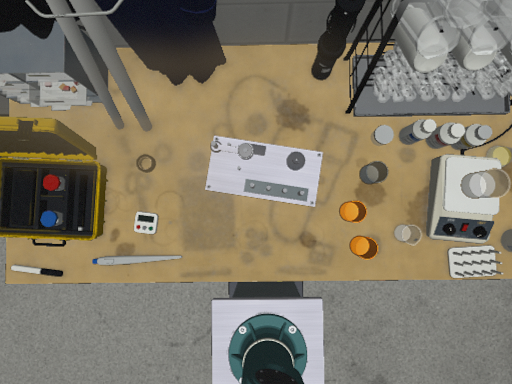

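View pics/side0.png

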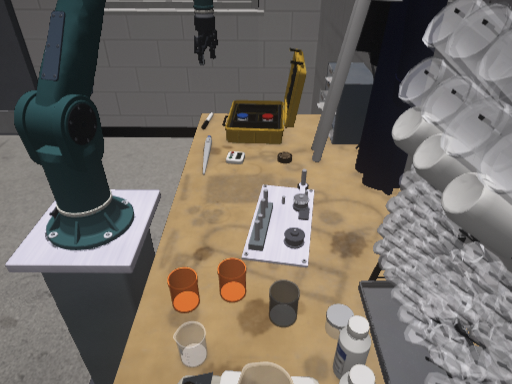

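The top view shows the plate with corners near (213,136), (322,153), (313,206) and (206,190), pins along (253..302,188..193), the post near (216,146), the jar at (384,134), the timer at (146,223) and the tape at (146,163).

Cup candidates in the top view are grey (373,172), orange (352,211), orange (363,247) and clear (407,233). I choose the grey one, seen from the side at (284,303). The pins need a close crop.

```bash
cat > h.py <<'E'
import numpy as np,cv2
C={c:np.load(f'{c}.npz') for c in ('top','side')}
def proj(c,P):
    K,E=C[c]['K'],C[c]['E'];Q=(np.atleast_2d(P)-E[:3,3])@E[:3,:3];q=Q@K.T;return q[:,:2]/q[:,2:]
def plane(c,uv,z):
    K,E=C[c]['K'],C[c]['E'];d=E[:3,:3]@np.linalg.solve(K,[*uv,1]);o=E[:3,3];return o+d*(z-o[2])/d[2]
E
python3 - <<'E'
import cv2,numpy as np
from h import *
t=cv2.imread('pics/top0.png')[125:215,195:330];s=cv2.imread('pics/side0.png')[165:270,235:330]
t=cv2.resize(t,None,fx=4,fy=4,interpolation=cv2.INTER_CUBIC);s=cv2.resize(s,None,fx=5,fy=5,interpolation=cv2.INTER_CUBIC)
cv2.imwrite('pics/ct.png',t);cv2.imwrite('pics/cs.png',s)
for p in [(213,136),(322,153),(313,206),(206,190)]: print(plane('top',p,.01).round(3))
E
```

```text
[0.622 0.151 0.01 ]
[ 0.567 -0.164  0.01 ]
[ 0.415 -0.135  0.01 ]
[0.465 0.172 0.01 ]
```

View pics/ct.png

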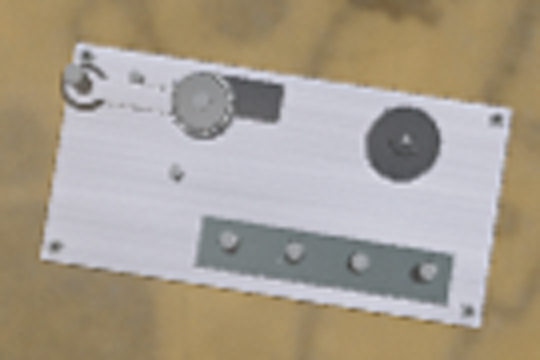

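View pics/cs.png

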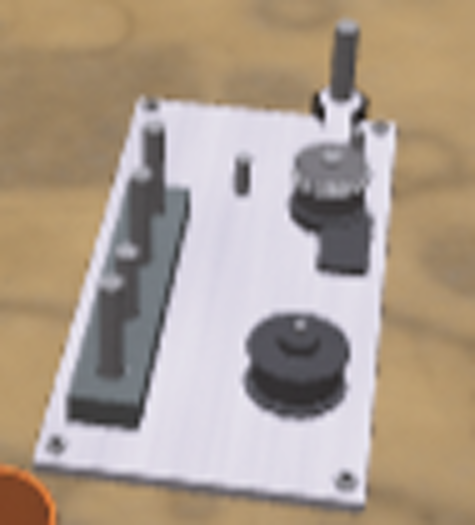

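```bash
cat >> h.py <<'E'
from scipy.optimize import least_squares
def T(p,P): 
    c,s=np.cos(p[2]),np.sin(p[2]);P=np.atleast_2d(P)/1000.
    return np.c_[p[0]+c*P[:,0]-s*P[:,1],p[1]+s*P[:,0]+c*P[:,1],P[:,2]]
def up(a,k,o): return (np.array(a)+.5)/k-.5+np.array(o)
E
python3 - <<'E'
from h import *
from cell import grab_frame,boxes_of
W=[[80,160,10],[80,-160,10],[-80,-160,10],[-80,160,10]]
t=up([(80,43),(511,108),(480,326),(40,260)],4,(195,125))
s=up([(397,122),(365,496),(37,463),(138,99)],5,(235,165))
f=lambda p:np.r_[(proj('top',T(p,W))-t).ravel(),(proj('side',T(p,W))-s).ravel()]
R=least_squares(f,[.52,0,-.1]);print(R.x.round(4),R.fun.round(1));p=R.x;np.save('base.npy',p)
obs=up([(153,127),(142,172),(127,250),(112,283)],5,(235,165))
obt=up([(229,241),(294,251),(358,260),(427,270)],4,(195,125))
for y,o,ot in zip((25,-20,-65,-110),obs,obt): print(y,T(p,[-50,y,68])[0].round(4),'obs',o.round(1),'short',proj('side',T(p,[-50,y,68])).round(1),'long',proj('side',T(p,[-50,y,84])).round(1),'|top',ot.round(1),proj('top',T(p,[-50,y,84])).round(1))
print('pivot',T(p,[45,60,60]),'post',T(p,[45,145,60]), 'post obs top',up((77,75),4,(195,125)),proj('top',T(p,[45,145,85])),'side',up((346,27),5,(235,165)),proj('side',T(p,[45,145,85])))
# cup
g=lambda x:np.r_[proj('top',[[x[0],x[1],.04]])[0]-(373,172),proj('side',[[x[0],x[1],.038]])[0]-(284,303)]
R=least_squares(g,[.5,-.3]);print('cup',R.x,R.fun)
for n,uv,z in [('jar',(384,134),.03),('or1',(352,211),.04),('timer',(146,223),.01),('tape',(146,163),.01)]: print(n,plane('top',uv,z).round(3))
im=cv2.imread('pics/top0.png')[145:205,335:405];im2=cv2.imread('pics/side0.png')[250:340,150:360]
cv2.imwrite('pics/cup.png',np.vstack([cv2.resize(im,(350,300),interpolation=2),cv2.resize(im2,(350,150),interpolation=2)]))
E
```

```text
[ 0.5181  0.0042 -0.1638] [-0.9  0.1  0.7  0.2  0.4  0.5  0.4  0.2  0.2 -0.3  0.9  0.6 -0.4 -1.1
  0.2 -0.6]
25 [0.4728 0.037  0.068 ] obs [265.2 190. ] short [[265.8 194. ]] long [[265.9 189.1]] |top [251.9 184.9] [[252.1 184.9]]
-20 [ 0.4655 -0.0074  0.068 ] obs [263. 199.] short [[263.2 203.8]] long [[263.3 198.8]] |top [268.1 187.4] [[268.7 187.4]]
-65 [ 0.4581 -0.0518  0.068 ] obs [260.  214.6] short [[260.5 214.3]] long [[260.5 209.2]] |top [284.1 189.6] [[285.4 190. ]]
-110 [ 0.4508 -0.0962  0.068 ] obs [257.  221.2] short [[257.5 225.7]] long [[257.5 220.5]] |top [301.4 192.1] [[302.1 192.5]]
pivot [[0.57225272 0.05603199 0.06      ]] post [[0.58611709 0.13989365 0.06      ]] post obs top [213.875 143.375] [[213.37674892 143.35967804]] side [303.8 170. ] [[304.27701116 169.14777727]]
cup [ 0.50572574 -0.29954147] [ 0.15518116  0.61263837  0.44253523 -0.16033675]
jar [ 0.616 -0.336  0.03 ]
or1 [ 0.4   -0.238  0.04 ]
timer [0.372 0.346 0.01 ]
tape [0.546 0.347 0.01 ]
```

View pics/cup.png

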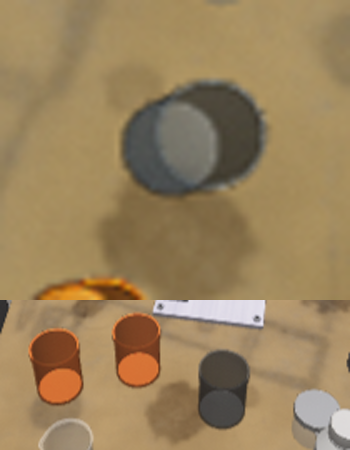

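The short pin is the one at base y = -65: its top is at side pixel (260,214.6), against 214.3 predicted for a short pin. The other three match long pins. The crop shows the grey cup open, with its mouth at about (378,171) in the top view. I'll start moving, with the fingers closing along base x (yaw -9.4°) so they clear the neighbouring pins.

```bash
python3 -c "
from h import *
print(plane('top',(377.7,171.4),.076))"
python3 -m inch '[[0.085,[0.025,-0.045,0],[0,0,-8]],[0.085,[0.025,-0.045,0],[0,0,-8]],[0.085,[0.025,-0.045,0],[0,0,-8]],[0.085,[0.025,-0.045,0],[0,0,-8]],[0.085,[0.025,-0.045,0],[0,0,-8]]]'
python3 -m inch '[[0.06,[0.025,-0.045,0],[0,0,-8]],[0.05,[0.025,-0.045,0],[0,0,-8]],[0.045,[0.025,-0.045,0],[0,0,-8]],[0.045,[0.005,-0.045,0],[0,0,-8]],[0.045,[0,-0.045,0],[0,0,-7]]]'
python3 -m inch '[[0.045,[0,-0.045,0],[0,0,0]],[0.045,[0,-0.045,0],[0,0,0]],[0.045,[0,-0.045,0],[0,0,0]],[0.045,[0,-0.045,0],[0,0,0]],[0.045,[0,-0.045,-0.02],[0,0,0]]]'
```

```text
[ 0.50530645 -0.30064896  0.076     ]
t: 1.7
eef_pos: [0.3768, 0.4586, 0.2316]
eef_rot: [1.591, 2.709, 0.001]
wrist_force: [1.1, -0.0, -0.2]
opening: 0.0853
grasp_force: 0.0
t: 2.2
eef_pos: [0.4554, 0.2373, 0.2318]
eef_rot: [2.405, 2.02, 0.003]
wrist_force: [-0.4, 0.1, -0.3]
opening: 0.0451
grasp_force: 0.0
t: 2.7
eef_pos: [0.4561, 0.0128, 0.2132]
eef_rot: [2.395, 2.028, 0.01]
wrist_force: [0.8, 0.1, -1.1]
opening: 0.0449
grasp_force: 0.0
```

```bash

python3 -m inch '[[0.045,[0.001,-0.045,-0.04],[0,0,0]],[0.045,[0.001,-0.02,-0.04],[0,0,0]],[0.045,[0,0,0],[0,0,0]],[0.045,[0,0,0],[0,0,0]]]'
python3 - <<'E'
from h import *
from cell import grab_frame,r
f=grab_frame('side');im=cv2.cvtColor(f['image'],cv2.COLOR_RGB2BGR)[130:260,190:340]
cv2.imwrite('pics/g1.png',cv2.resize(im,None,fx=4,fy=4,interpolation=2));s=r.sense();print(s['eef_pos'],s['wrist_force'])
E
```

```text
t: 3.1
eef_pos: [0.4554, -0.0434, 0.1379]
eef_rot: [-2.399, -2.026, 0.002]
wrist_force: [-0.4, 1.3, 0.1]
opening: 0.0452
grasp_force: 0.0
[ 0.4563048  -0.04248255  0.13869123] [-0.04604717  0.62332677  0.63255642]
```

View pics/g1.png

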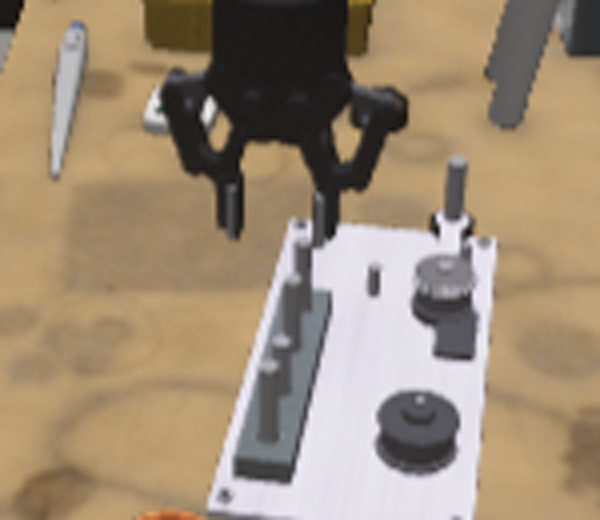

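The gripper straddles the pin row, with its tips at about (248,190) and (270,191) in the full picture. The short third pin's top is at (260,215). I'll correct y by -9 mm and go down.

```bash

python3 -m inch '[[0.045,[0.002,-0.009,0],[0,0,0]],[0.045,[0,0,-0.03],[0,0,0]],[0.045,[0,0,-0.03],[0,0,0]],[0.045,[0,0,-0.02],[0,0,0]],[0.045,[0,0,0],[0,0,0]]]' 40
python3 -m inch '[[0.045,[0,0,-0.01],[0,0,0]],[0.045,[0,0,-0.01],[0,0,0]],[0.045,[0,0,0],[0,0,0]],[0.045,[0,0,0],[0,0,0]]]'
```

```text
t: 3.65
eef_pos: [0.4579, -0.0512, 0.0575]
eef_rot: [-2.395, -2.031, 0.0]
wrist_force: [-0.7, -0.3, -0.7]
opening: 0.0448
grasp_force: 0.0
t: 4.05
eef_pos: [0.4579, -0.0522, 0.0384]
eef_rot: [2.398, 2.029, 0.001]
wrist_force: [0.3, 0.1, 0.4]
opening: 0.0448
grasp_force: 0.0
```

```bash

python3 -m inch '[[0,[0,0,0],[0,0,0]],[0,[0,0,0],[0,0,0]],[0,[0,0,0],[0,0,0]],[0,[0,0,0],[0,0,0]],[0,[0,0,0],[0,0,0]]]' 30
python3 -m inch '[[0,[0,0,0.005],[0,0,0]],[0,[0,0,0.01],[0,0,0]],[0,[0,0,0.02],[0,0,0]],[0,[0,0,0.03],[0,0,0]],[0,[0,0,0.04],[0,0,0]]]'
```

```text
t: 4.55
eef_pos: [0.4579, -0.0522, 0.0384]
eef_rot: [2.399, 2.028, 0.001]
wrist_force: [-0.2, -0.7, 4.4]
opening: 0.0112
grasp_force: 29.4
t: 5.05
eef_pos: [0.4562, -0.052, 0.1436]
eef_rot: [-2.397, -2.027, 0.004]
wrist_force: [1.0, -0.1, -0.5]
opening: 0.0109
grasp_force: 29.3
```

```bash

python3 -m inch '[[0,[0.005,-0.025,0.01],[0,0,0]],[0,[0.01,-0.045,0],[0,0,0]],[0,[0.01,-0.045,0],[0,0,0]],[0,[0.01,-0.045,0],[0,0,0]],[0,[0.009,-0.045,0],[0,0,0]]]'
python3 -m inch '[[0,[0.005,-0.03,0],[0,0,0]],[0,[0,-0.013,0],[0,0,0]],[0,[0,0,0],[0,0,0]],[0,[0,0,0],[0,0,0]]]'
python3 - <<'E'
from h import *
from cell import grab_frame,r
o=[]
for c,(u,v) in {'top':(380,165),'side':(280,260)}.items():
    im=cv2.cvtColor(grab_frame(c)['image'],cv2.COLOR_RGB2BGR)[v-50:v+70,u-50:u+50]
    o.append(cv2.resize(im,None,fx=4,fy=4,interpolation=2))
cv2.imwrite('pics/g2.png',np.hstack(o));s=r.sense();p=s['eef_pos'];print(p,proj('side',[p-[0,0,.025]]),proj('side',[[.5053,-.3006,.076]]))
E
```

```text
t: 5.55
eef_pos: [0.5016, -0.2585, 0.1538]
eef_rot: [-2.398, -2.029, -0.0]
wrist_force: [0.6, 0.7, -0.7]
opening: 0.0108
grasp_force: 29.3
t: 5.95
eef_pos: [0.5059, -0.298, 0.1528]
eef_rot: [-2.395, -2.028, -0.001]
wrist_force: [0.1, 1.1, -1.2]
opening: 0.011
grasp_force: 29.3
[ 0.50645347 -0.29720942  0.1527811 ] [[286.92398384 270.62391962]] [[285.13453317 290.57824494]]
```

View pics/g2.png

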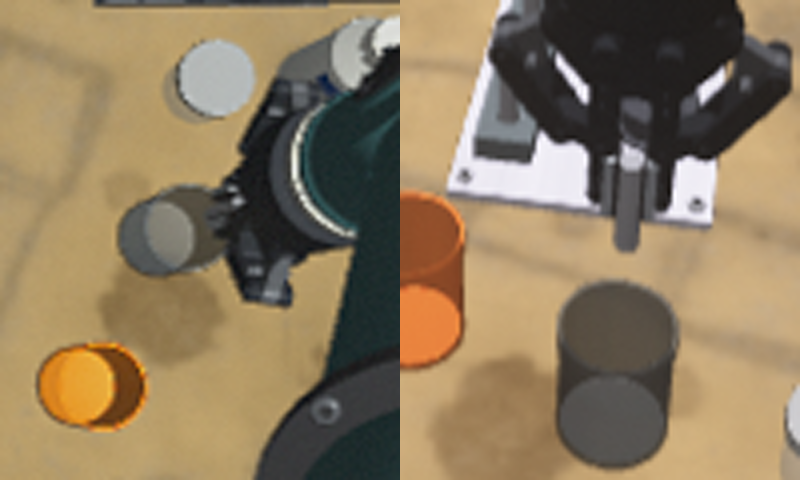

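The pin tip is at side (287,272), directly above the mouth of the grey cup, whose centre is at about (284.5,290.5). I'll lower and release.

```bash

python3 -m inch '[[0,[-0.001,-0.003,-0.03],[0,0,0]],[0,[0,0,-0.025],[0,0,0]],[0,[0,0,-0.011],[0,0,0]],[0,[0,0,0],[0,0,0]],[0,[0,0,0],[0,0,0]]]'
python3 -m inch '[[0.03,[0,0,0],[0,0,0]],[0.03,[0,0,0],[0,0,0]],[0.03,[0,0,0],[0,0,0]],[0.03,[0,0,0],[0,0,0]],[0.03,[0,0,0],[0,0,0]]]'
python3 -m inch '[[0.03,[0,0,0.03],[0,0,0]],[0.03,[0,0,0.05],[0,0,0]],[0.03,[0,0,0.03],[0,0,0]],[0.03,[0.01,0.045,0],[0,0,0]],[0.03,[0.01,0.045,0],[0,0,0]]]'
python3 - <<'E'
from h import *
from cell import grab_frame,r
o=[]
for c,(u,v) in {'top':(380,165),'side':(280,290)}.items():
    im=cv2.cvtColor(grab_frame(c)['image'],cv2.COLOR_RGB2BGR)[v-50:v+70,u-50:u+50]
    o.append(cv2.resize(im,None,fx=4,fy=4,interpolation=2))
cv2.imwrite('pics/g3.png',np.hstack(o))
E
```

```text
t: 6.55
eef_pos: [0.5061, -0.3027, 0.0876]
eef_rot: [2.398, 2.03, 0.0]
wrist_force: [-0.4, 0.3, -0.3]
opening: 0.0112
grasp_force: 29.3
t: 7.05
eef_pos: [0.5058, -0.3033, 0.0873]
eef_rot: [2.399, 2.028, 0.0]
wrist_force: [0.3, 0.5, -0.2]
opening: 0.03
grasp_force: 0.0
t: 7.55
eef_pos: [0.5263, -0.2144, 0.1989]
eef_rot: [2.401, 2.021, 0.003]
wrist_force: [1.3, 0.1, -0.7]
opening: 0.0303
grasp_force: 0.0
```

View pics/g3.png

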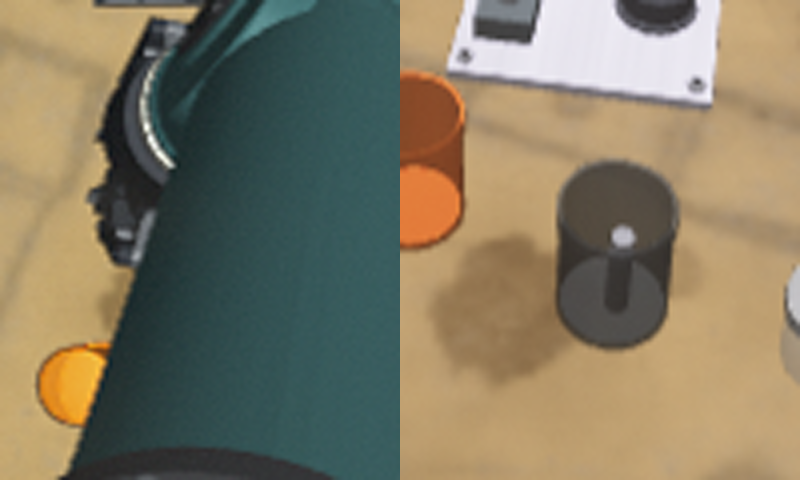

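The side view shows the pin standing in the upright grey cup, with its top at about (285.5,299). Next is the post at (0.586, 0.140).

```bash

python3 -m inch '[[0.045,[0.01,0.045,0],[0,0,0]],[0.045,[0.01,0.045,0],[0,0,0]],[0.045,[0.01,0.045,0],[0,0,0]],[0.045,[0.01,0.045,0],[0,0,0]],[0.045,[0.01,0.045,0],[0,0,0]]]'
python3 -m inch '[[0.045,[0.01,0.045,0],[0,0,0]],[0.045,[0,0.045,0],[0,0,0]],[0.045,[0,0.039,0],[0,0,0]],[0.045,[0,0,-0.03],[0,0,0]],[0.045,[0,0,-0.03],[0,0,0]]]'
python3 -m inch '[[0.045,[0,0,0],[0,0,0]],[0.045,[0,0,0],[0,0,0]]]'
python3 - <<'E'
from h import *
p=np.load('base.npy')
for a in np.arange(0,1.2,.1): print(round(a,1),T(p,[45-85*np.sin(a),60+85*np.cos(a),0])[0][:2].round(4))
E
```

```text
t: 8.15
eef_pos: [0.5758, 0.0132, 0.1971]
eef_rot: [2.399, 2.028, -0.0]
wrist_force: [0.5, 0.8, 0.2]
opening: 0.0448
grasp_force: 0.0
t: 8.65
eef_pos: [0.5864, 0.1435, 0.137]
eef_rot: [2.394, 2.034, 0.004]
wrist_force: [0.3, -0.1, -1.4]
opening: 0.0452
grasp_force: 0.0
t: 8.85
eef_pos: [0.5856, 0.14, 0.137]
eef_rot: [-2.4, -2.028, 0.002]
wrist_force: [1.0, 0.3, -0.1]
opening: 0.0448
grasp_force: 0.0
0.0 [0.5861 0.1399]
0.1 [0.5777 0.1409]
0.2 [0.5692 0.141 ]
0.3 [0.5607 0.1402]
0.4 [0.5524 0.1387]
0.5 [0.5442 0.1363]
0.6 [0.5363 0.1331]
0.7 [0.5288 0.1291]
0.8 [0.5218 0.1244]
0.9 [0.5152 0.119 ]
1.0 [0.5092 0.113 ]
1.1 [0.5038 0.1064]
```

```bash

python3 -m inch '[[0.045,[0,0,-0.04],[0,0,0]],[0.045,[0,0,-0.03],[0,0,0]],[0.045,[0,0,-0.02],[0,0,0]],[0.045,[0,0,0],[0,0,0]],[0.045,[0,0,0],[0,0,0]]]'
python3 -m inch '[[0,[0,0,0],[0,0,0]],[0,[0,0,0],[0,0,0]],[0,[0,0,0],[0,0,0]],[0,[0,0,0],[0,0,0]],[0,[0,0,0],[0,0,0]]]' 50
```

```text
t: 9.35
eef_pos: [0.5871, 0.1403, 0.0486]
eef_rot: [2.399, 2.027, 0.003]
wrist_force: [-0.2, 0.1, 0.3]
opening: 0.045
grasp_force: 0.0
t: 9.85
eef_pos: [0.5877, 0.1409, 0.0488]
eef_rot: [2.398, 2.026, 0.006]
wrist_force: [0.1, 0.2, 7.4]
opening: 0.0125
grasp_force: 49.0
```

```bash

python3 -m inch '[[0,[-0.0084,0.001,0],[0,0,5.7]],[0,[-0.0085,0,0],[0,0,5.7]],[0,[-0.0085,-0.0008,0],[0,0,5.7]],[0,[-0.0083,-0.0015,0],[0,0,5.7]],[0,[-0.0082,-0.0024,0],[0,0,5.7]]]'
python3 -m inch '[[0,[-0.0079,-0.0032,0],[0,0,5.7]],[0,[-0.0075,-0.004,0],[0,0,5.7]],[0,[-0.007,-0.0047,0],[0,0,5.7]],[0,[-0.0066,-0.0054,0],[0,0,5.7]],[0,[0,0,0],[0,0,0]]]'
```

```text
t: 10.35
eef_pos: [0.5458, 0.1378, 0.0488]
eef_rot: [1.82, 2.557, 0.006]
wrist_force: [1.2, 0.3, 7.5]
opening: 0.0127
grasp_force: 49.0
t: 10.85
eef_pos: [0.516, 0.1209, 0.0488]
eef_rot: [1.282, 2.865, 0.006]
wrist_force: [1.0, 1.9, 6.5]
opening: 0.0124
grasp_force: 49.0
```

Tracking well, at about 0.9 rad. I'll finish to the stop and press slightly past it.

```bash

python3 -m inch '[[0,[-0.006,-0.006,0],[0,0,5.7]],[0,[-0.0054,-0.0066,0],[0,0,5.7]],[0,[-0.001,-0.0015,0],[0,0,0]],[0,[0,0,0],[0,0,0]],[0,[0,0,0],[0,0,0]]]'
python3 - <<'E'
from h import *
from cell import grab_frame,r,boxes_of
s=r.sense();p=np.load('base.npy');d=s['eef_pos'][:2]-T(p,[45,60,0])[0][:2];print(s['eef_pos'],'angle',np.arctan2(d[1],d[0])-np.pi/2-p[2],np.hypot(*d),s['wrist_force'],s['grasp_force'])
im=cv2.cvtColor(grab_frame('side')['image'],cv2.COLOR_RGB2BGR)[110:350,160:360]
cv2.imwrite('pics/end.png',cv2.resize(im,None,fx=2.5,fy=2.5,interpolation=2))
E
```

```text
t: 11.35
eef_pos: [0.5041, 0.1083, 0.0487]
eef_rot: [0.992, 2.978, 0.007]
wrist_force: [-0.8, 4.6, 9.4]
opening: 0.0127
grasp_force: 49.4
[0.50407024 0.10832989 0.04871921] angle 1.0803281289785494 0.08592975169597952 [-0.84253704  4.55137392  9.38097175] 49.35858607292175
```

View pics/end.png

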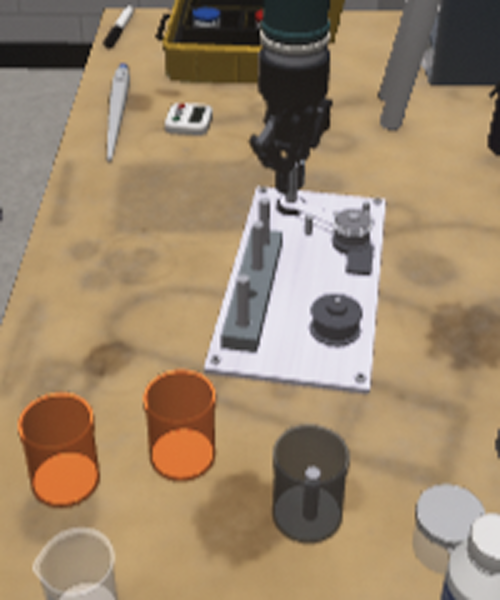

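The side view shows the arm swung round and held at about (276,190), the pin in the upright cup at (284,300), and the three long pins standing. I'll press on a little to confirm the stop.

```bash

python3 -m inch '[[0,[-0.0015,-0.002,0],[0,0,1]],[0,[0,0,0],[0,0,0]],[0,[0,0,0],[0,0,0]]]'
python3 -m inch '[[0,[-0.0015,-0.002,0],[0,0,1]],[0,[0,0,0],[0,0,0]],[0,[0,0,0],[0,0,0]]]'
```

```text
t: 11.7
eef_pos: [0.503, 0.1069, 0.0487]
eef_rot: [0.964, 2.987, 0.008]
wrist_force: [0.9, 5.5, 9.1]
opening: 0.0127
grasp_force: 49.3
t: 12.0
eef_pos: [0.5029, 0.1066, 0.0488]
eef_rot: [0.937, 2.993, 0.012]
wrist_force: [1.9, 8.3, 7.2]
opening: 0.0125
grasp_force: 49.4
```

The tool stalled and the force rose, so the arm is at its stop.

```bash
python3 -m inch '[[0,[0,0,0],[0,0,0]],[0,[0,0,0],[0,0,0]]]'; python3 -c "
from cell import ticket
print(ticket.sign_off())"
```

```text
t: 12.2
eef_pos: [0.5029, 0.1066, 0.0488]
eef_rot: [0.937, 2.993, 0.012]
wrist_force: [1.6, 7.9, 7.2]
opening: 0.0127
grasp_force: 49.4
the job is handed in; nothing more can be done
None
```

The job is handed in at 12.2 s, and sign-off returned no verdict: the short pin stands in the upright grey cup, the three long pins are still in their bores, and the gripper is holding the cage arm against its stop.

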